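# Close a deli tub's lid in the toggle lidding press

## Robot

A 6-joint arm with a two-finger parallel gripper is mounted at the origin on a cart in front of the work surface, level with it; the furniture and walls round the work are solid. World frame = base frame: x ahead of the robot, y to its left, z up, the work surface at z = 0. Lengths are in m, angles in rad, forces in N, time in s.
With the tool pointing down it reaches from about 0.375 to 0.9 m from the base axis. Payload 3.1 kg.
Tool frame: the origin (TCP) lies between the finger pads; the fingertips stand robot.finger_overhang ahead of it and the grasp point (between the pads) lies 3 mm ahead of it (robot.finger_overhang is the distance from the TCP to the fingertips, in m); z points along the fingers, y is the line along which they close (so a half turn about z gives the same grasp; the last joint's range is limited). The gripper opens to 87 mm and grips with 3 to 60 N. Pads are 19 mm wide; open, the fingers measure 117 mm over their backs; the gripper's body (75 mm by 190 mm) begins 51 mm behind the grasp point.
Start: joints at [-1.379, 0.527, 1.433, -0, 1.181, -0.178], TCP at [0.226, -0.583, 0.245] pointing down, gripper open.
Joint ranges: [-3.08, 3.08], [-0.75, 2.2], [0.22, 2.44], [-1.43, 4.57], [0, 2.65], [-2.85, 2.85]. Speed limits (rad/s): [2.79, 2.79, 3.14, 3.14, 3.14, 3.14].

## Interface

Orientations are given as a unit quaternion [x, y, z, w].
In Python, from rig import get_obs, vision, hand_in, nets, robot gives the robot as it stands.
- The arm moves only by the tool apply_moves, never from a script. Its argument "series" is a list of rows, each an object with "offset": the shift along the world's x, y, z in cm, a list of three; "rot": the turn, a rotation vector about the world's x, y, z in degrees, a list of three. A call has 1 to 20 rows; each row is the pose to reach, as a shift and turn from the pose commanded when the call began; what a row does not reach only later rows make up. A row lasts 1/10 s, in which the tool goes at most 50 mm and 8.59 degrees, less where a joint would pass 70% of its speed; a pose out of reach is approached as far as the arm can. A call with a gripper value outside its range is refused whole. "hand" is the opening, from 0 (shut) to 1 (fully open), set as the call begins (left out, the last holds). The fingers move at their own pace and stop on an object; "newtons" is the grip in N (left out, the last holds). Time passes only in rows, so rows that repeat a pose let the fingers close. It gives the time, the measured TCP pose, the force, the opening and the grip force at its end, in the units of the state.
- get_obs(): the state, without advancing time (a new reading comes with each control period).
- vision.camera(name): name is "scene" or "top" or "wrist"; returns the picture (400x640x3 uint8, red, green, blue); there is no depth.
- vision.calibration(name): a dict with "K" (3x3 intrinsics, pixels), "R" (3x3) and "t" (3): a world point X has camera coordinates R X + t. Camera axes: x right, y down, z forward; pixel columns grow to the right and rows downward; lengths in m; the calibration is good to about 2 mm. A picture is of the moment at which its call begins: read the wrist's pose just before it. calibration takes no time and is no camera call; for the wrist camera it gives the pose at the moment of the call.
- hand_in(): hands the job in; it is judged then, once.
Trained networks look in the newest picture that a camera, given by its name, has taken for a name from the list of things; names that differ only in an ending like _2 or _b are one class to them, and where a whole thing is asked for, a point or a joint stands for the part that bears it (a point fixed in the world has none). Each returns a list of dicts, best first, with "conf" (0 to 1); they miss things now and then, are a little off and sometimes report something else, mostly with a low value. They report only what shows in the picture. A call takes as long as a camera call.
- nets.search_frame(camera, query): "centre" ([x, y, z] in m, in world coordinates, good to about 4 mm: the middle of the surface that is visible of it).
- nets.spot_point(camera, query): "centre" ([x, y, z] in m, in world coordinates, good to about 4 mm: a listed point, or the origin of a listed thing).
The state is a dict: "time": time; "q": joint angles; "joint_velocities": joint speeds; "joint_torque": joint torques, N m; "position": TCP position; "tool_rot": TCP orientation; "ft_force": force on the tool from outside, world axes, zero at the start; "moment": the same for the moment, N m; "grip_width": finger opening in m; "grip_force": force on a finger pad.
Only numpy, scipy, OpenCV 4.12 (cv2) and the standard library are available. Lean on these libraries where they do the work, as an engineer would, in place of code of your own. Each camera call takes 0.05 s, during which the arm holds its last target. There are 200 camera calls.

## Task

The tub in the lidding press is filled and its blue lid is only laid on. Push the tray in until it meets the stop, swing the red-balled lever over toward the tub until the clamp locks past its centre and has pressed the lid fully home, then swing the lever all the way back open and leave the tub in the tray at the stop. Let the clamp press the lid, not the gripper, and leave the other things on the table where they stand.

Things in the scene. Friction and masses are not known exactly. Their poses are not given: they have to be found in the camera images.
- lid_press: The lidding press, a metal bench fixture fixed to the table, 156 mm wide and 345 mm long. Origin on the table under the middle of its width. Its y axis runs along the guide rods, from the clamp post toward the open end where the tray is drawn out; z is up. The clamp linkage lies in its plane x = 0, the post's two cheeks at y = -150 to -60 mm, up to 165 mm high.
- press_tray (a joint): Travel of the steel tray along the guide rods: 0 drawn fully out, growing as it slides toward the post (along -y of lid_press), 0.085 m against the stop. Stiff slide: about 1.5 N of friction, stays where it is left.
- tray_bar (a point): Middle of the steel bow handle across the outer end of the tray: a round bar 12 mm thick and 84 mm long along x of lid_press, 93 mm above the table with its two legs below it; the tub stands 24 mm from its centre line on the post side, the other side is free.
- tray_middle (a point): Middle of the tray's upper face, 36 mm above the table, inside the low lip (14 mm) that keeps the tub in place.
- tub: The filled clear food tub with a blue snap lid standing in the tray (about 0.35 kg), 124 x 99 mm and 59 mm tall when closed. Origin under its middle, 2 mm below the tray's face; z up.
- tub_lid (a joint): How far the blue lid of the tub stands up from its closed seat, in m: 0 = fully closed. It starts 5 to 9 mm up, takes about 4 N to press down, and stays where it is left. With the tray at the stop the clamp's pad comes down on the middle of the lid; the locked clamp presses it home with about 9 N.
- clamp_lever (a joint): Angle of the toggle clamp's lever, rad: 0 = open stop (lever leans 54.5 degrees away from the tub, clamp arm up), growing as it swings over toward the tub; dead centre 1.585, locked on its stop at 1.70 (leans 43 degrees toward the tub, pad on the lid). Starts at 0. Stiff (0.25 N m), hardly moves on its own; over dead centre, either way, it takes about 7 N at the ball.
- lever_pivot (a point): Hinge of the lever, 146 mm above the table at y = -139 mm of lid_press; the hinge line is along x of lid_press.
- lever_ball (a point): Centre of the red ball, 38 mm in diameter, at the end of the lever, 130 mm from its hinge; the rod below it is 12 mm thick. It can be pushed with shut fingers from either side; the clamp arm stays clear of the ball throughout.
- done_tub: Bystander: closed clear food tub with blue lid, 99 x 124 x 59 mm, already done, standing aside. Origin under its middle.
- canister: Bystander: clear sugar canister with white lid, 129 mm wide, 203 mm tall. Origin under its middle.
- mug: Bystander: speckled stoneware mug, 117 x 91 x 101 mm. Origin under its middle.
- starch: Bystander: yellow paper can with white snap lid, 71 mm wide, 102 mm tall. Origin under its middle.
- tin: Bystander: food tin with blue and white label, 75 mm wide, 110 mm tall. Origin under its middle.
- pepper: Bystander: dark wooden pepper mill, 58 mm wide, 170 mm tall. Origin under its middle.
- jar_white: Bystander: spice jar with white cap, 46 mm wide, 100 mm tall. Origin under its middle.
- jar_green: Bystander: spice jar with green cap, 44 mm wide, 99 mm tall. Origin under its middle.
- tongs: Bystander: steel serving tongs lying flat, 330 x 65 x 39 mm. Origin under its middle.

How it is judged:
By the outcome, as a careful person would: the job done as asked, in the order asked, and still so for the second after the job is handed in, with the robot touching nothing.
It also fails if it takes over 62 s, if anything falls off the work surface, if the arm or the gripper's body presses on something with over 40 N, if the wrist force passes 120 N, or if a joint passes its speed limit or range.

## Working session

There is one attempt and no reset: what is moved stays moved. The work goes in short steps, Python scripts to look and compute and a tool call to move; the robot and the scene stay as the last step left them, time stands still between calls to the robot, and variables do not carry over. Pictures are saved under pics/ and viewed, at most 10 in all, crops included, and the job is handed in when it is done.

Besides the shell and the picture viewer there is one more tool, called after ">>>" as name(argument=value, ...) on one line, values as JSON. apply_moves: Moves the arm, as the interface text tells. Its arguments: {"type":"object","properties":{"series":{"type":"array"},"hand":{"type":"number"},"newtons":{"type":"number"}},"required":["series"]}

```bash
mkdir -p pics
python3 - <<'E'
from rig import get_obs, vision, nets, robot
import cv2,numpy as np
for c in ["scene","top"]:
    im=vision.camera(c); cv2.imwrite(f"pics/{c}0.png",im[:,:,::-1])
    for q in ["lid_press","tray_bar","tray_middle","lever_pivot","lever_ball","tub","done_tub","canister","mug","starch","tin","pepper","jar_white","jar_green","tongs"]:
        r=nets.spot_point(c,q); print(c,q,[(np.round(d["centre"],3).tolist(),round(d["conf"],2)) for d in r[:2]])
o=get_obs(); print(o["position"],o["tool_rot"],o["time"],robot.finger_overhang)
E
```

```text
scene lid_press [([0.497, 0.109, -0.002], 0.63)]
scene tray_bar [([0.514, 0.296, 0.094], 0.95)]
scene tray_middle [([0.506, 0.226, 0.037], 0.89)]
scene lever_pivot [([0.486, -0.032, 0.144], 0.75), ([0.667, -0.3, -0.001], 0.18)]
scene lever_ball [([0.475, -0.13, 0.22], 0.96)]
scene tub [([0.508, 0.225, 0.034], 0.88)]
scene done_tub [([0.663, -0.301, -0.004], 0.61)]
scene canister [([0.536, -0.342, -0.001], 0.9), ([0.485, -0.03, 0.146], 0.59)]
scene mug [([0.538, -0.343, -0.002], 0.26)]
scene starch [([0.596, 0.396, -0.0], 0.75)]
scene tin [([0.693, 0.393, -0.001], 0.97)]
scene pepper [([0.656, 0.092, 0.001], 0.94)]
scene jar_white [([0.67, 0.207, -0.002], 0.89)]
scene jar_green [([0.663, -0.002, 0.001], 0.84)]
scene tongs [([0.524, -0.208, -0.0], 0.59)]
top lid_press [([0.496, 0.109, 0.003], 0.86), ([0.505, 0.224, 0.035], 0.61)]
top tray_bar [([0.511, 0.298, 0.093], 0.67), ([0.47, -0.135, 0.218], 0.25)]
top tray_middle [([0.509, 0.223, 0.036], 0.82)]
top lever_pivot [([0.483, -0.025, 0.152], 0.66)]
top lever_ball [([0.472, -0.135, 0.222], 0.8), ([0.398, -0.338, 0.003], 0.42)]
top tub [([0.508, 0.224, 0.033], 0.65), ([0.527, -0.215, 0.002], 0.19)]
top done_tub [([0.667, -0.301, -0.001], 0.95)]
top canister [([0.535, -0.34, -0.003], 0.68)]
top mug [([0.398, -0.336, 0.002], 0.68)]
top starch [([0.51, 0.299, 0.09], 0.42)]
top tin [([0.693, 0.394, -0.003], 0.84), ([0.512, 0.298, 0.092], 0.19)]
top pepper [([0.669, 0.092, -0.001], 0.78)]
top jar_white [([0.669, 0.206, 0.004], 0.57)]
top jar_green [([0.666, -0.001, -0.003], 0.57)]
top tongs [([0.53, -0.218, 0.002], 0.78)]
[ 0.22593713 -0.5827166   0.24455285] [ 9.82956123e-01  1.83840312e-01  1.12803579e-05 -2.57522934e-06] 1.6 0.022
```

View pics/scene0.png

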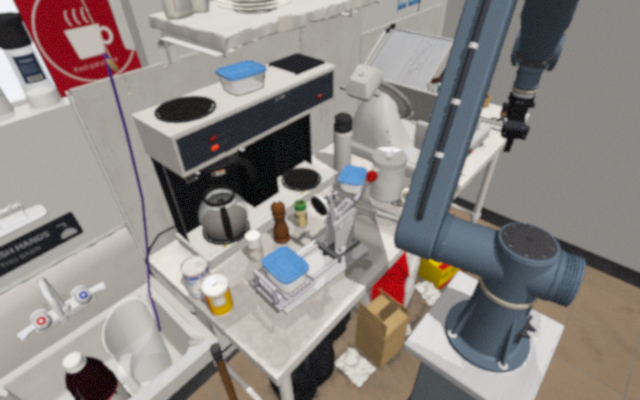

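View pics/top0.png

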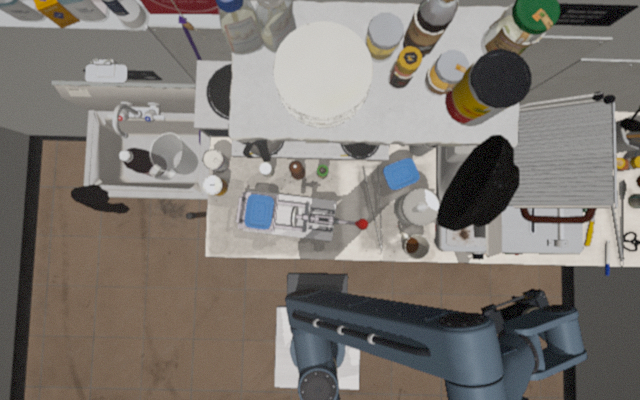

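The pictures show the press running along world y with about -5° of yaw: the tub is at top-view pixel (258,210) and the ball at (361,224). The networks agree with this and with the fixture dimensions. I'll shut the fingers, go high over the scene and move to the tray's outer side.

>>> apply_moves(series=[{"offset": [0,0,8],"rot": [0,0,0]},{"offset": [0,0,15.5],"rot": [0,0,0]},{"offset": [0,0,15.5],"rot": [0,0,0]},{"offset": [22.4,38.3,15.5],"rot": [0,0,63.6]},{"offset": [22.4,38.3,15.5],"rot": [0,0,63.6]},{"offset": [22.4,38.3,15.5],"rot": [0,0,63.6]},{"offset": [22.4,38.3,15.5],"rot": [0,0,63.6]},{"offset": [22.4,38.3,15.5],"rot": [0,0,63.6]},{"offset": [22.4,38.3,15.5],"rot": [0,0,63.6]},{"offset": [22.4,38.3,15.5],"rot": [0,0,63.6]},{"offset": [22.4,38.3,15.5],"rot": [0,0,63.6]},{"offset": [22.4,38.3,15.5],"rot": [0,0,63.6]},{"offset": [29.2,92.6,15.5],"rot": [0,0,63.6]},{"offset": [29.2,92.6,15.5],"rot": [0,0,63.6]},{"offset": [29.2,92.6,15.5],"rot": [0,0,63.6]},{"offset": [29.2,92.6,15.5],"rot": [0,0,63.6]},{"offset": [29.2,92.6,15.5],"rot": [0,0,63.6]},{"offset": [29.2,92.6,15.5],"rot": [0,0,63.6]},{"offset": [29.2,92.6,15.5],"rot": [0,0,63.6]},{"offset": [29.2,92.6,15.5],"rot": [0,0,63.6]}], hand=0, newtons=20)

```text
time: 3.6
position: [0.4994, 0.1993, 0.3998]
tool_rot: [0.738, 0.674, 0.0, 0.0]
ft_force: [1.5, 0.0, 0.8]
grip_width: 0.0005
grip_force: 0.0
```

>>> apply_moves(series=[{"offset": [0.9,5,0],"rot": [0,0,0]},{"offset": [1.4,10,0],"rot": [0,0,0]},{"offset": [1.8,14.0,0],"rot": [0,0,0]},{"offset": [1.8,14.0,0],"rot": [0,0,0]},{"offset": [1.8,14.0,0],"rot": [0,0,0]}])

```text
time: 4.1
position: [0.5172, 0.3377, 0.399]
tool_rot: [0.738, 0.675, -0.001, 0.0]
ft_force: [0.2, 0.7, -0.0]
grip_width: 0.0004
grip_force: 0.0
```

Run:
```python
from rig import get_obs, vision, nets
import numpy as np
print(get_obs()["position"])
for c in ["wrist","top","scene"]:
  vision.camera(c)
  for q in ["tray_bar","tray_middle","lever_ball","lever_pivot"]:
    print(c,q,[(np.round(d["centre"],3).tolist(),round(d["conf"],2)) for d in nets.spot_point(c,q)[:1]])
```

```text
[0.51716068 0.33773128 0.39895755]
wrist tray_bar [([0.694, 0.4, 0.004], 0.42)]
wrist tray_middle []
wrist lever_ball []
wrist lever_pivot []
top tray_bar [([0.512, 0.298, 0.091], 0.71)]
top tray_middle [([0.509, 0.226, 0.035], 0.9)]
top lever_ball [([0.47, -0.135, 0.217], 0.88)]
top lever_pivot [([0.487, -0.024, 0.152], 0.88)]
scene tray_bar []
scene tray_middle [([0.506, 0.227, 0.034], 0.79)]
scene lever_ball [([0.473, -0.135, 0.222], 0.74)]
scene lever_pivot [([0.484, -0.032, 0.145], 0.64)]
```

>>> apply_moves(series=[{"offset": [0,0.8,-5],"rot": [0,0,0]},{"offset": [0,0.8,-10],"rot": [0,0,0]},{"offset": [0,0.8,-15],"rot": [0,0,0]},{"offset": [0,0.8,-20],"rot": [0,0,0]},{"offset": [0,0.8,-24],"rot": [0,0,0]},{"offset": [0,0.8,-27],"rot": [0,0,0]},{"offset": [0,0.8,-29],"rot": [0,0,0]},{"offset": [0,0.8,-29.8],"rot": [0,0,0]},{"offset": [0,0.8,-29.8],"rot": [0,0,0]},{"offset": [0,0.8,-29.8],"rot": [0,0,0]}])

```text
time: 5.85
position: [0.5185, 0.3456, 0.1026]
tool_rot: [0.738, 0.674, 0.001, 0.0]
ft_force: [0.7, 0.3, 0.5]
grip_width: 0.0
grip_force: 0.0
```

>>> apply_moves(series=[{"offset": [-0.1,-1,0],"rot": [0,0,0]},{"offset": [-0.2,-2,0],"rot": [0,0,0]},{"offset": [-0.25,-2.8,0],"rot": [0,0,0]},{"offset": [-0.3,-3.5,0],"rot": [0,0,0]},{"offset": [-0.4,-4.2,0],"rot": [0,0,0]},{"offset": [-0.45,-5,0],"rot": [0,0,0]},{"offset": [-0.5,-5.8,0],"rot": [0,0,0]},{"offset": [-0.6,-6.6,0],"rot": [0,0,0]},{"offset": [-0.7,-7.4,0],"rot": [0,0,0]},{"offset": [-0.75,-8.2,0],"rot": [0,0,0]},{"offset": [-0.8,-9,0],"rot": [0,0,0]},{"offset": [-0.9,-9.6,0],"rot": [0,0,0]},{"offset": [-0.9,-10.2,0],"rot": [0,0,0]},{"offset": [-0.95,-10.6,0],"rot": [0,0,0]},{"offset": [-1,-11,0],"rot": [0,0,0]},{"offset": [-1,-11,0],"rot": [0,0,0]}])

```text
time: 7.45
position: [0.507, 0.2344, 0.1013]
tool_rot: [0.739, 0.674, -0.001, -0.0]
ft_force: [-0.2, -0.7, -0.2]
grip_width: 0.0001
grip_force: 0.0
```

>>> apply_moves(series=[{"offset": [0,-0.2,0],"rot": [0,0,0]},{"offset": [0,-0.4,0],"rot": [0,0,0]},{"offset": [0,-0.5,0],"rot": [0,0,0]}])

```text
time: 7.75
position: [0.5068, 0.2302, 0.1013]
tool_rot: [0.738, 0.674, -0.001, -0.001]
ft_force: [-2.1, 2.2, -0.4]
grip_width: 0.0004
grip_force: 0.7
```

>>> apply_moves(series=[{"offset": [0,-0.15,0],"rot": [0,0,0]},{"offset": [0,-0.3,0],"rot": [0,0,0]}])

```text
time: 7.95
position: [0.5069, 0.2295, 0.1014]
tool_rot: [0.739, 0.673, 0.001, -0.002]
ft_force: [-1.9, 13.8, -1.2]
grip_width: 0.0003
grip_force: 6.7
```

>>> apply_moves(series=[{"offset": [0.1,1,0],"rot": [0,0,0]},{"offset": [0.3,3,0],"rot": [0,0,0]},{"offset": [0.5,5,0],"rot": [0,0,0]},{"offset": [0.5,5,5],"rot": [0,0,0]},{"offset": [0.5,5,10],"rot": [0,0,0]},{"offset": [0.5,5,15],"rot": [0,0,0]},{"offset": [0.5,5,20],"rot": [0,0,0]},{"offset": [0.5,5,25],"rot": [0,0,0]},{"offset": [0.5,5,30],"rot": [0,0,0]},{"offset": [0.5,5,30],"rot": [0,0,0]}])

```text
time: 8.95
position: [0.5162, 0.2781, 0.4106]
tool_rot: [0.738, 0.674, 0.008, 0.004]
ft_force: [0.1, -0.5, 0.6]
grip_width: 0.0004
grip_force: 0.0
```

```bash
cat > h.py <<'E'
from rig import get_obs, vision, nets
import numpy as np
from scipy.spatial.transform import Rotation as Ro
O=np.array([.4965,.109,0]); u=np.array([.0905,.9959,0]); X=np.array([.9959,-.0905,0]); Z=np.array([0,0,1.])
K=0.5
def pose(phi,side=-1,gap=0.,along=.012,k=K,L=None):
    """press-plane TCP for lever at phi deg; side -1: behind (-y), +1: tub side"""
    p=np.radians(phi); l=np.radians(k*phi if L is None else L)
    ball=np.array([-.139+.13*np.sin(p), .146+.13*np.cos(p)])
    a=np.array([np.sin(l),np.cos(l)]); n=np.array([np.cos(l),-np.sin(l)])
    t=ball+side*n*(.0285+gap)+a*along
    return O+u*t[0]+Z*t[1], np.degrees(l)
def show(phis,p0,l0,**kw):
    for f in phis:
        P,l=pose(f,**kw); d=(P-p0)*100; r=-X*(l-l0)
        print(f, np.round(d,1).tolist(), np.round(r,1).tolist())
def look(name,qs=("tray_bar","tray_middle","lever_ball","tub"),cams=("top","scene")):
    import cv2
    for c in cams:
        im=vision.camera(c); cv2.imwrite(f"pics/{name}_{c}.png",im[:,:,::-1])
        for q in qs: print(c,q,[(np.round(d["centre"],3).tolist(),round(d["conf"],2)) for d in nets.spot_point(c,q)[:1]])
E
python3 - <<'E'
from h import *
look("a"); o=get_obs(); p=o["position"]; print(p,o["q"])
print("pre"); show([-54.5],p,0,side=-1,gap=.03)
p1,l1=pose(-54.5,gap=.03)
print("push"); show(list(np.linspace(-54.5,44,20).round(1)),p1,l1)
E
```

```text
top tray_bar [([0.504, 0.214, 0.094], 0.63)]
top tray_middle [([0.501, 0.141, 0.036], 0.95)]
top lever_ball [([0.471, -0.134, 0.217], 0.72)]
top tub [([0.5, 0.137, 0.036], 0.86)]
scene tray_bar [([0.507, 0.213, 0.095], 0.65)]
scene tray_middle [([0.494, 0.141, 0.035], 0.57)]
scene lever_ball [([0.472, -0.133, 0.223], 0.92)]
scene tub []
[0.51241696 0.27704657 0.4003195 ] [ 3.03988616e-01  3.32039260e-01  1.32207601e+00 -1.30521642e-04
  1.48982748e+00  3.95022342e-01]
pre
-54.5 [-4.3, -46.9, -19.5] [27.1, -2.5, 0.0]
push
-54.5 [0.2, 2.7, 1.4] [-0.0, 0.0, -0.0]
-49.3 [0.3, 3.4, 2.4] [-2.6, 0.2, -0.0]
-44.1 [0.4, 4.2, 3.4] [-5.2, 0.5, -0.0]
-38.9 [0.5, 5.1, 4.4] [-7.8, 0.7, -0.0]
-33.8 [0.5, 6.0, 5.2] [-10.3, 0.9, -0.0]
-28.6 [0.6, 7.0, 5.9] [-12.9, 1.2, -0.0]
-23.4 [0.7, 8.1, 6.6] [-15.5, 1.4, -0.0]
-18.2 [0.8, 9.2, 7.1] [-18.1, 1.6, -0.0]
-13.0 [0.9, 10.4, 7.6] [-20.7, 1.9, -0.0]
-7.8 [1.1, 11.6, 7.9] [-23.3, 2.1, -0.0]
-2.7 [1.2, 12.8, 8.2] [-25.8, 2.3, -0.0]
2.5 [1.3, 14.0, 8.3] [-28.4, 2.6, -0.0]
7.7 [1.4, 15.2, 8.3] [-31.0, 2.8, -0.0]
12.9 [1.5, 16.5, 8.2] [-33.6, 3.0, -0.0]
18.1 [1.6, 17.7, 8.1] [-36.2, 3.3, -0.0]
23.3 [1.7, 18.8, 7.8] [-38.7, 3.5, -0.0]
28.4 [1.8, 20.0, 7.4] [-41.3, 3.8, -0.0]
33.6 [1.9, 21.1, 6.9] [-43.9, 4.0, -0.0]
38.8 [2.0, 22.1, 6.3] [-46.5, 4.2, -0.0]
44.0 [2.1, 23.1, 5.6] [-49.0, 4.5, -0.0]
```

>>> apply_moves(series=[{"offset": [-0.5,-5,1],"rot": [0,0,0]},{"offset": [-0.9,-10,1],"rot": [0,0,0]},{"offset": [-1.4,-15,1],"rot": [0,0,0]},{"offset": [-1.8,-20,1],"rot": [0,0,0]},{"offset": [-2.3,-25,1],"rot": [0,0,0]},{"offset": [-2.8,-30,1],"rot": [3,0,0]},{"offset": [-3.2,-35,1],"rot": [9,-0.8,0]},{"offset": [-3.7,-40,0],"rot": [15,-1.4,0]},{"offset": [-4.1,-45,0],"rot": [21,-1.9,0]},{"offset": [-4.3,-48,0],"rot": [27.1,-2.5,0]},{"offset": [-4.3,-48,-4],"rot": [27.1,-2.5,0]},{"offset": [-4.3,-48,-8],"rot": [27.1,-2.5,0]},{"offset": [-4.3,-48,-12],"rot": [27.1,-2.5,0]},{"offset": [-4.3,-47.5,-16],"rot": [27.1,-2.5,0]},{"offset": [-4.3,-47,-19.5],"rot": [27.1,-2.5,0]},{"offset": [-4.3,-47,-19.5],"rot": [27.1,-2.5,0]},{"offset": [-4.3,-47,-19.5],"rot": [27.1,-2.5,0]}])

```text
time: 11.15
position: [0.4698, -0.1929, 0.2067]
tool_rot: [0.718, 0.655, 0.174, -0.159]
ft_force: [0.0, -0.3, 0.9]
grip_width: 0.0005
grip_force: 0.0
```

Run:
```python
from h import *
look("b",("lever_ball",)); o=get_obs(); print(o["position"],o["tool_rot"],pose(-54.5,gap=.03),o["q"])
import cv2
a=cv2.imread("pics/b_scene.png")[130:270,240:440]; b=cv2.imread("pics/b_top.png")[150:290,260:460]
cv2.imwrite("pics/b2.png",cv2.resize(np.hstack([a,b]),None,fx=2,fy=2,interpolation=3))
```

```text
top lever_ball [([0.472, -0.136, 0.22], 0.64)]
scene lever_ball [([0.474, -0.13, 0.222], 0.57)]
[ 0.47061642 -0.19388353  0.20832369] [ 0.71778999  0.65579202  0.17402154 -0.15630376] (array([ 0.4691385 , -0.19209743,  0.20537397]), np.float64(-27.25)) [-0.8127092   0.52935193  1.6634322   0.36582546  1.29032269 -0.88584522]
```

View pics/b2.png

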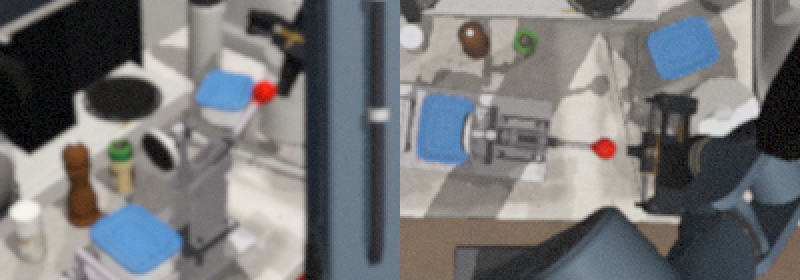

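The crop shows the fingers behind the ball and in line with it (ball at (605,148), fingertip at (635,150)). The tub is at the stop. Next I swing the lever over.

>>> apply_moves(series=[{"offset": [0.1,1.4,0.7],"rot": [0,0,0]},{"offset": [0.2,2.7,1.4],"rot": [0,0,0]},{"offset": [0.3,3.4,2.4],"rot": [-2.6,0.2,0]},{"offset": [0.4,4.2,3.4],"rot": [-5.2,0.5,0]},{"offset": [0.5,5.1,4.4],"rot": [-7.8,0.7,0]},{"offset": [0.5,6.0,5.2],"rot": [-10.3,0.9,0]},{"offset": [0.6,7.0,5.9],"rot": [-12.9,1.2,0]},{"offset": [0.7,8.1,6.6],"rot": [-15.5,1.4,0]},{"offset": [0.8,9.2,7.1],"rot": [-18.1,1.6,0]},{"offset": [0.9,10.4,7.6],"rot": [-20.7,1.9,0]},{"offset": [1.1,11.6,7.9],"rot": [-23.3,2.1,0]},{"offset": [1.2,12.8,8.2],"rot": [-25.8,2.3,0]},{"offset": [1.2,12.8,8.2],"rot": [-25.8,2.3,0]}])

```text
time: 12.65
position: [0.4811, -0.0618, 0.2901]
tool_rot: [0.737, 0.676, 0.01, -0.007]
ft_force: [0.3, -1.0, -0.3]
grip_width: 0.0006
grip_force: 0.0
```

Run:
```python
from h import *
look("c",("lever_ball",)); o=get_obs(); print(o["position"],o["q"],pose(-2.7))
p1,l1=pose(-2.7); show([2.5,7.7,13,18,23,28,32,36,39,41,43,45],p1,l1)
```

```text
top lever_ball [([0.482, -0.031, 0.275], 0.53)]
scene lever_ball [([0.484, -0.028, 0.276], 0.59)]
[ 0.48135059 -0.06485495  0.28866054] [-0.37826678  0.28290318  1.7171842   0.02514952  1.1470211  -0.29783174] (array([ 0.48076217, -0.06418566,  0.2871809 ]), np.float64(-1.35))
2.5 [0.1, 1.2, 0.1] [-2.6, 0.2, -0.0]
7.7 [0.2, 2.5, 0.2] [-5.2, 0.5, -0.0]
13 [0.3, 3.7, 0.1] [-7.8, 0.7, -0.0]
18 [0.4, 4.9, -0.1] [-10.3, 0.9, -0.0]
23 [0.5, 6.0, -0.4] [-12.8, 1.2, -0.0]
28 [0.6, 7.1, -0.8] [-15.3, 1.4, -0.0]
32 [0.7, 7.9, -1.2] [-17.3, 1.6, -0.0]
36 [0.8, 8.8, -1.6] [-19.3, 1.8, -0.0]
39 [0.8, 9.3, -1.9] [-20.8, 1.9, -0.0]
41 [0.9, 9.7, -2.2] [-21.8, 2.0, -0.0]
43 [0.9, 10.1, -2.4] [-22.8, 2.1, -0.0]
45 [1.0, 10.5, -2.7] [-23.8, 2.2, -0.0]
```

Works as modelled (ball at y≈-0.03, top of arc). Continuing to just before the lock.

>>> apply_moves(series=[{"offset": [0.1,1.2,0.1],"rot": [-2.6,0.2,0]},{"offset": [0.2,2.5,0.2],"rot": [-5.2,0.5,0]},{"offset": [0.3,3.7,0.1],"rot": [-7.8,0.7,0]},{"offset": [0.4,4.9,-0.1],"rot": [-10.3,0.9,0]},{"offset": [0.5,6.0,-0.4],"rot": [-12.8,1.2,0]},{"offset": [0.6,7.1,-0.8],"rot": [-15.3,1.4,0]},{"offset": [0.7,7.9,-1.2],"rot": [-17.3,1.6,0]},{"offset": [0.8,8.8,-1.6],"rot": [-19.3,1.8,0]},{"offset": [0.8,9.3,-1.9],"rot": [-20.8,1.9,0]},{"offset": [0.9,9.7,-2.2],"rot": [-21.8,2.0,0]},{"offset": [0.9,10.1,-2.4],"rot": [-22.8,2.1,0]}])

```text
time: 13.95
position: [0.4907, 0.0358, 0.264]
tool_rot: [0.726, 0.662, -0.139, 0.126]
ft_force: [-0.9, 0.8, 0.2]
grip_width: 0.0008
grip_force: 0.0
```

Run:
```python
from h import *
look("d",("lever_ball",)); o=get_obs(); print(o["position"],o["ft_force"],pose(43))
B=np.array([-.139+.13*np.sin(np.radians(42.9)),.146+.13*np.cos(np.radians(42.9))]);print("locked ball",O+u*B[0]+Z*B[1])
```

```text
top lever_ball [([0.483, -0.027, 0.149], 0.63)]
scene lever_ball [([0.492, 0.062, 0.243], 0.8)]
[0.49065426 0.03596199 0.26443342] [ 0.04041163 -0.12614053 -0.07696201] (array([0.48994245, 0.03683798, 0.26268628]), np.float64(21.5))
locked ball [0.49192918 0.05870079 0.24123058]
```

>>> apply_moves(series=[{"offset": [0,0.2,-0.1],"rot": [0,0,0]},{"offset": [0,0.4,-0.2],"rot": [0,0,0]},{"offset": [0,0.4,-0.2],"rot": [0,0,0]}])

```text
time: 14.45
position: [0.4909, 0.0375, 0.264]
tool_rot: [0.725, 0.662, -0.14, 0.129]
ft_force: [-1.0, -7.7, 3.9]
grip_width: 0.0003
grip_force: 4.0
```

>>> apply_moves(series=[{"offset": [0,0.2,-0.1],"rot": [0,0,0]},{"offset": [0,0.4,-0.2],"rot": [0,0,0]},{"offset": [0,0.4,-0.2],"rot": [0,0,0]}])

```text
time: 14.75
position: [0.4909, 0.038, 0.2638]
tool_rot: [0.724, 0.662, -0.143, 0.132]
ft_force: [-1.3, -17.0, 9.0]
grip_width: 0.0001
grip_force: 9.0
```

Run:
```python
from h import *
look("e",("lever_ball",)); o=get_obs()
print(o["q"])
p,l=pose(44); p=p+0.0
show([43],o["position"],21.5,side=1,gap=.03)
p1,l1=pose(43,side=1,gap=.03); print(p1)
show(np.linspace(43,-55,20).round(1).tolist(),p1,l1,side=1)
import cv2
a=cv2.imread("pics/e_scene.png")[150:310,230:400]; b=cv2.imread("pics/e_top.png")[150:270,230:400]
cv2.imwrite("pics/e2.png",np.hstack([cv2.resize(a,(400,376),interpolation=3),cv2.resize(b,(400,376),interpolation=3)]))
```

```text
top lever_ball []
scene lever_ball []
[ 0.0689101   0.39099775  1.69397025 -0.42463039  1.1554942   0.35110803]
43 [0.6, 7.9, -3.3] [-0.0, 0.0, -0.0]
[0.49726809 0.11745243 0.23080067]
43.0 [-0.3, -2.8, 1.1] [-0.0, 0.0, -0.0]
37.8 [-0.3, -3.7, 2.0] [2.6, -0.2, 0.0]
32.7 [-0.4, -4.6, 2.8] [5.1, -0.5, 0.0]
27.5 [-0.5, -5.7, 3.5] [7.7, -0.7, 0.0]
22.4 [-0.6, -6.7, 4.2] [10.3, -0.9, 0.0]
17.2 [-0.7, -7.9, 4.7] [12.8, -1.2, 0.0]
12.1 [-0.8, -9.0, 5.1] [15.4, -1.4, 0.0]
6.9 [-0.9, -10.2, 5.5] [18.0, -1.6, 0.0]
1.7 [-1.0, -11.4, 5.7] [20.6, -1.9, 0.0]
-3.4 [-1.1, -12.7, 5.8] [23.1, -2.1, 0.0]
-8.6 [-1.3, -13.9, 5.8] [25.7, -2.3, 0.0]
-13.7 [-1.4, -15.1, 5.7] [28.2, -2.6, 0.0]
-18.9 [-1.5, -16.3, 5.5] [30.8, -2.8, 0.0]
-24.1 [-1.6, -17.4, 5.2] [33.4, -3.0, 0.0]
-29.2 [-1.7, -18.6, 4.7] [36.0, -3.3, 0.0]
-34.4 [-1.8, -19.6, 4.2] [38.5, -3.5, 0.0]
-39.5 [-1.9, -20.7, 3.6] [41.1, -3.7, 0.0]
-44.7 [-2.0, -21.6, 3.0] [43.7, -4.0, 0.0]
-49.8 [-2.0, -22.5, 2.2] [46.2, -4.2, 0.0]
-55.0 [-2.1, -23.3, 1.4] [48.8, -4.4, 0.0]
```

View pics/e2.png

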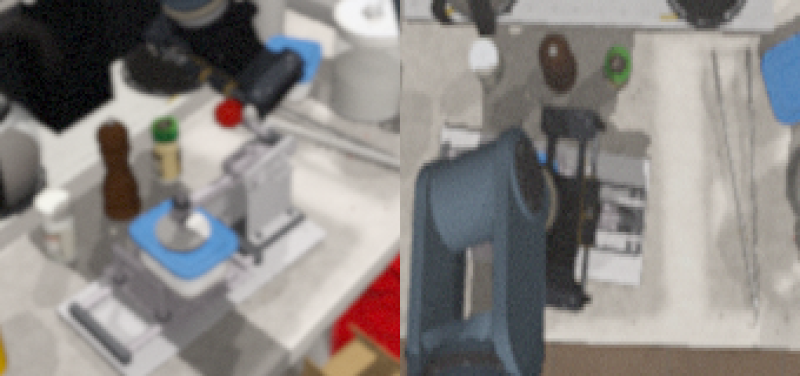

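>>> apply_moves(series=[{"offset": [-0.1,-2,0.5],"rot": [0,0,0]},{"offset": [-0.3,-4,1.5],"rot": [0,0,0]},{"offset": [-0.3,-4,6],"rot": [0,0,0]},{"offset": [-0.3,-4,11],"rot": [0,0,0]},{"offset": [-0.1,0,13],"rot": [0,0,0]},{"offset": [0.4,5,13],"rot": [0,0,0]},{"offset": [0.7,9,12],"rot": [0,0,0]},{"offset": [0.7,9,7.5],"rot": [0,0,0]},{"offset": [0.7,8.5,3],"rot": [0,0,0]},{"offset": [0.6,7.5,-1],"rot": [0,0,0]},{"offset": [0.6,7.5,-3],"rot": [0,0,0]},{"offset": [0.6,7.5,-3],"rot": [0,0,0]},{"offset": [0.6,7.5,-3],"rot": [0,0,0]}])

```text
time: 16.25
position: [0.4971, 0.1192, 0.231]
tool_rot: [0.725, 0.662, -0.138, 0.127]
ft_force: [1.6, 0.4, 0.6]
grip_width: 0.0006
grip_force: 0.0
```

Run:
```python
from h import *
look("f",("lever_ball","tray_bar")); o=get_obs()
print(o["position"],o["tool_rot"],o["ft_force"],pose(43,side=1,gap=.03))
import cv2
a=cv2.imread("pics/f_scene.png")[150:310,230:400]; b=cv2.imread("pics/f_top.png")[150:270,230:400]
cv2.imwrite("pics/f2.png",np.hstack([cv2.resize(a,(400,376),interpolation=3),cv2.resize(b,(400,376),interpolation=3)]))
```

```text
top lever_ball [([0.49, 0.06, 0.239], 0.64)]
top tray_bar []
scene lever_ball [([0.491, 0.06, 0.241], 0.63)]
scene tray_bar [([0.503, 0.212, 0.095], 0.97)]
[0.49726067 0.11939348 0.23179639] [ 0.72546938  0.6624044  -0.13682663  0.12725199] [0.88867127 0.18509332 0.02513145] (array([0.49726809, 0.11745243, 0.23080067]), np.float64(21.5))
```

View pics/f2.png

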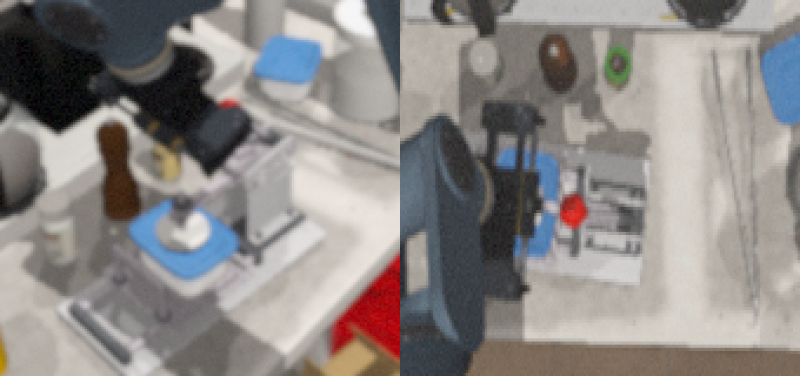

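The pad sits on the lid, and the ball at (0.490, 0.060, 0.240) matches the locked angle. The fingers are in line on the tub side (top crop: ball at (573,210)). I now swing the lever back.

>>> apply_moves(series=[{"offset": [-0.1,-1.5,0.5],"rot": [0,0,0]},{"offset": [-0.3,-2.8,1.0],"rot": [0,0,0]},{"offset": [-0.3,-3.4,1.5],"rot": [1.3,-0.1,0]},{"offset": [-0.3,-3.9,1.9],"rot": [2.6,-0.2,0]},{"offset": [-0.4,-4.8,2.7],"rot": [5.1,-0.5,0]},{"offset": [-0.5,-5.9,3.4],"rot": [7.7,-0.7,0]},{"offset": [-0.6,-6.9,4.1],"rot": [10.3,-0.9,0]},{"offset": [-0.7,-8.1,4.6],"rot": [12.8,-1.2,0]},{"offset": [-0.8,-9.2,5.0],"rot": [15.4,-1.4,0]},{"offset": [-0.9,-10.4,5.4],"rot": [18.0,-1.6,0]},{"offset": [-1.0,-11.6,5.6],"rot": [20.6,-1.9,0]},{"offset": [-1.1,-12.9,5.7],"rot": [23.1,-2.1,0]},{"offset": [-1.3,-14.1,5.7],"rot": [25.7,-2.3,0]},{"offset": [-1.4,-15.3,5.6],"rot": [28.2,-2.6,0]},{"offset": [-1.5,-16.5,5.4],"rot": [30.8,-2.8,0]},{"offset": [-1.6,-17.6,5.1],"rot": [33.4,-3.0,0]},{"offset": [-1.7,-18.8,4.6],"rot": [36.0,-3.3,0]},{"offset": [-1.7,-18.8,4.6],"rot": [36.0,-3.3,0]}])

```text
time: 18.35
position: [0.4791, -0.0716, 0.2765]
tool_rot: [0.734, 0.667, 0.094, -0.084]
ft_force: [-0.7, 0.6, 0.7]
grip_width: 0.0009
grip_force: 0.0
```

Run:
```python
from h import *
look("g",("lever_ball","tray_bar")); o=get_obs()
print(o["position"],o["ft_force"],o["q"],pose(-29.2,side=1))
p,l=pose(-29.2,side=1);show([-34.4,-39.5,-44,-48,-51,-53,-55,-56],p,l,side=1)
```

```text
top lever_ball []
top tray_bar [([0.506, 0.213, 0.094], 0.65)]
scene lever_ball [([0.475, -0.097, 0.256], 0.74)]
scene tray_bar [([0.503, 0.213, 0.094], 0.95)]
[ 0.47941527 -0.06815651  0.27682811] [ 0.97449486 -0.05869188 -0.16981799] [-0.51324225  0.31908165  1.72905146  0.24782364  1.20857514 -0.525291  ] (array([ 0.48040305, -0.06813762,  0.27827636]), np.float64(-14.600000000000001))
-34.4 [-0.1, -1.1, -0.5] [2.6, -0.2, 0.0]
-39.5 [-0.2, -2.1, -1.1] [5.1, -0.5, 0.0]
-44 [-0.3, -2.9, -1.7] [7.4, -0.7, 0.0]
-48 [-0.3, -3.6, -2.3] [9.4, -0.9, 0.0]
-51 [-0.4, -4.1, -2.7] [10.9, -1.0, 0.0]
-53 [-0.4, -4.5, -3.1] [11.9, -1.1, 0.0]
-55 [-0.4, -4.8, -3.4] [12.8, -1.2, 0.0]
-56 [-0.4, -4.9, -3.6] [13.3, -1.2, 0.0]
```

>>> apply_moves(series=[{"offset": [-0.1,-1.1,-0.5],"rot": [2.6,-0.2,0]},{"offset": [-0.2,-2.1,-1.1],"rot": [5.1,-0.5,0]},{"offset": [-0.3,-2.9,-1.7],"rot": [7.4,-0.7,0]},{"offset": [-0.3,-3.6,-2.3],"rot": [9.4,-0.9,0]},{"offset": [-0.4,-4.1,-2.7],"rot": [10.9,-1.0,0]},{"offset": [-0.4,-4.5,-3.1],"rot": [11.9,-1.1,0]},{"offset": [-0.4,-4.8,-3.4],"rot": [12.8,-1.2,0]},{"offset": [-0.4,-4.8,-3.4],"rot": [12.8,-1.2,0]}])

```text
time: 19.45
position: [0.4758, -0.1141, 0.2443]
tool_rot: [0.717, 0.654, 0.179, -0.162]
ft_force: [1.3, 5.6, 10.3]
grip_width: 0.0008
grip_force: 5.6
```

>>> apply_moves(series=[{"offset": [0,-0.2,-0.2],"rot": [0,0,0]},{"offset": [0,-0.3,-0.3],"rot": [0,0,0]},{"offset": [0,-0.3,-0.3],"rot": [0,0,0]}])

```text
time: 19.75
position: [0.4758, -0.1143, 0.2439]
tool_rot: [0.716, 0.654, 0.181, -0.164]
ft_force: [0.1, 9.2, 22.3]
grip_width: 0.0003
grip_force: 10.3
```

Against the open stop. Backing off along the opening normal, then rising clear.

>>> apply_moves(series=[{"offset": [0,0.8,1.5],"rot": [0,0,0]},{"offset": [0,1.0,5],"rot": [0,0,0]},{"offset": [0,0.5,10],"rot": [0,0,0]},{"offset": [0,-2,15],"rot": [0,0,0]},{"offset": [0,-7,17],"rot": [0,0,0]},{"offset": [0,-12,17],"rot": [-8,0.7,0]},{"offset": [0,-17,17],"rot": [-16,1.4,0]},{"offset": [0,-20,17],"rot": [-24,2.2,0]},{"offset": [0,-20,17],"rot": [-27,2.4,0]},{"offset": [0,-20,17],"rot": [-27,2.4,0]}])

```text
time: 20.75
position: [0.4756, -0.319, 0.4099]
tool_rot: [0.738, 0.675, 0.003, -0.001]
ft_force: [-0.2, -0.1, 0.2]
grip_width: 0.0004
grip_force: 0.0
```

Run:
```python
from h import *
look("h",("lever_ball","tray_bar","tray_middle","tub","pepper","jar_green","done_tub","canister")); o=get_obs()
print(o["time"],o["position"],o["ft_force"])
import cv2
a=cv2.imread("pics/h_scene.png")[150:310,230:400]; b=cv2.imread("pics/h_top.png")[150:270,230:400]
cv2.imwrite("pics/h2.png",np.hstack([cv2.resize(a,(400,376),interpolation=3),cv2.resize(b,(400,376),interpolation=3)]))
```

```text
top lever_ball [([0.47, -0.136, 0.221], 0.72)]
top tray_bar [([0.505, 0.212, 0.093], 0.93)]
top tray_middle [([0.5, 0.14, 0.038], 0.95)]
top tub [([0.499, 0.14, 0.035], 0.89)]
top pepper [([0.668, 0.09, 0.0], 0.8)]
top jar_green [([0.668, -0.003, -0.003], 0.43)]
top done_tub []
top canister [([0.537, -0.338, -0.003], 0.61)]
scene lever_ball [([0.471, -0.133, 0.226], 0.81)]
scene tray_bar [([0.507, 0.212, 0.092], 0.65)]
scene tray_middle [([0.495, 0.142, 0.035], 0.97)]
scene tub [([0.498, 0.14, 0.033], 0.69)]
scene pepper [([0.663, 0.093, -0.0], 0.86)]
scene jar_green [([0.665, -0.003, -0.0], 0.71)]
scene done_tub [([0.664, -0.299, -0.003], 0.97)]
scene canister [([0.537, -0.343, -0.002], 0.56)]
21.65 [ 0.47560838 -0.31981194  0.40955669] [-0.25626573 -0.02470002 -0.2477221 ]
```

View pics/h2.png

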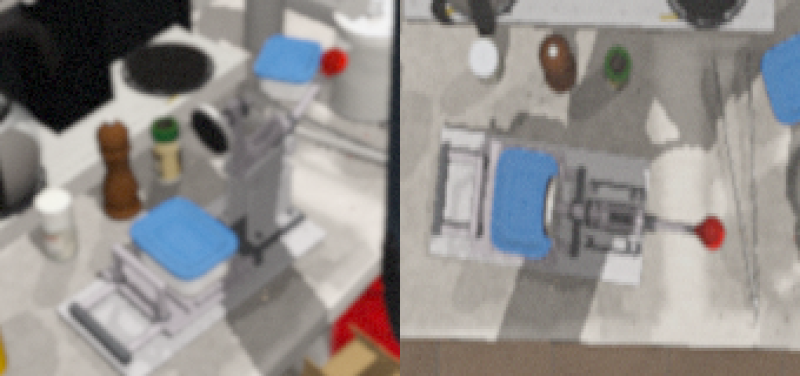

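The lever is open with the ball at top crop (710,233). The tub is at the stop and its lid looks flat. I'll check the lid height once before handing in.

Run:
```python
from h import *
for c in ("scene","top"):
    for k in range(2):
        vision.camera(c); print(c,[(np.round(d["centre"],4).tolist(),round(d["conf"],2)) for d in nets.search_frame(c,"tub_lid")[:2]])
```

```text
scene [([0.4986, 0.1444, 0.0892], 0.87)]
scene [([0.5002, 0.1442, 0.0872], 0.89)]
top [([0.4959, 0.1451, 0.0892], 0.81)]
top [([0.4973, 0.1475, 0.0887], 0.58), ([0.6572, -0.0017, 0.097], 0.54)]
```

```bash
python3 -c "
from rig import hand_in
print(hand_in())"
```

```text
the job is handed in; nothing more can be done
None
```

Job handed in at about 22 s: the tray is at the stop, the clamp locked onto the lid and the lever is back at its open stop. The lid's closure rests on the lock being reached and a camera height reading good to only about 4 mm, and the bystanders I rechecked had not moved (mug, starch, tin, white jar and tongs not re-measured).

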